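# Demagnetise the finished pin

### The arm

A 6-joint arm with a two-finger parallel gripper is mounted at the origin on a cart in front of the work surface, level with it; the furniture and walls round the work are solid. World frame = base frame: x ahead of the robot, y to its left, z up, the work surface at z = 0. Lengths are in m, angles in degrees, forces in N, time in s.
With the tool pointing down it reaches from about 0.25 to 0.725 m from the base axis. Payload 9.7 kg.
Tool frame: the origin (TCP) lies midway between the tips of the shut fingers; the grasp point (between the pads) lies 19 mm behind it; z points along the fingers, y is the line along which they close (so a half turn about z gives the same grasp; the last joint's range is limited). The gripper opens to 85 mm and grips with 20 to 120 N. Pads are 22 mm wide; open, the fingers measure 114 mm over their backs; the gripper's body (76 mm by 85 mm) begins 54 mm behind the grasp point. The pads swing forward as they close: fully open they stand 13 mm farther back than shut.
Start: joints at [73.797, 4.979, 10.078, 95.1, 0, 90], TCP at [0.153, 0.528, 0.231] pointing down, gripper open.
Joint ranges: [-179.16, 179.16], [-48.56, 103.87], [-65.8, 70.77], [-126.05, 130.52], [-82.76, 87.17], [-180, 180]. Speed limits (degrees/s): [127.2, 127.2, 147.25, 180, 180, 180].

### API

Orientations are given as [roll, pitch, yaw] about the fixed x, y, z axes, in that order (R = Rz(yaw) Ry(pitch) Rx(roll)).
In Python, from workcell import * gives the robot as it stands.
- The arm moves only by the tool servo_tool, never from a script. Its argument "moves" is a list of rows, each a list of 4 numbers: the shift along the world's x, y, z in cm, then the turn about the world's z in rad. A call has 1 to 20 rows; each row is the pose to reach, as a shift and turn from the pose commanded when the call began; what a row does not reach only later rows make up. A row lasts 1/12 s, in which the tool goes at most 41.7 mm and 7.16 degrees, less where a joint would pass 70% of its speed; a pose out of reach is approached as far as the arm can. A call with a gripper value outside its range is refused whole. "claw" is the closure, from 0 (fully open) to 1 (shut), set as the call begins (left out, the last holds). The fingers move at their own pace and stop on an object; "force" is the grip in N (left out, the last holds). Time passes only in rows, so rows that repeat a pose let the fingers close. It gives the time, the measured TCP pose, the force, the opening and the grip force at its end, in the units of the state.
- get_obs(): the state, without advancing time (a new reading comes with each control period).
- camera(name): name is "scene" or "top" or "wrist"; returns the picture (384x512x3 uint8, red, green, blue); there is no depth.
- get_calibration(name): a dict with "fx", "fy", "cx", "cy" (pixels), "rvec" (rotation vector, rad) and "tvec" (3), from world to camera coordinates, as OpenCV has them; the wrist camera has in their place "tool_from_camera" (4x4, takes a point from camera to tool coordinates, whose origin is the TCP and whose axes are the flange's). Camera axes: x right, y down, z forward; pixel columns grow to the right and rows downward; lengths in m; the calibration is good to about 2 mm. A picture is of the moment at which its call begins: read the wrist's pose just before it. get_calibration takes no time and is no camera call.
- job_done(): hands the job in; it is judged then, once.
The state is a dict: "time": time; "q": joint angles; "qd": joint speeds; "joint_efforts": joint torques, N m; "ee_pos": TCP position; "tcp_rot": TCP orientation; "wrist_force": force on the tool from outside, world axes, zero at the start; "torque": the same for the moment, N m; "opening": finger opening in m; "grasp_force": force on a finger pad.
Only numpy, scipy, OpenCV 4.12 (cv2) and the standard library are available. Lean on these libraries where they do the work, as an engineer would, in place of code of your own. Each camera call takes 0.05 s, during which the arm holds its last target. There are 200 camera calls.

### The job

Only one of the three steel pins on the rubber mat is finished to size, the one that slides into the bore of the demagnetiser's coil; the two thicker rough blanks stay standing on the mat. Stand the finished pin in the bore, fully down on its floor, and let go of it; then turn the spring-return dial clockwise past its first two clicks to the third (three dots) and finish while holding it there against its spring: the field is on only while the dial is held, and I will draw the pin out through it. Leave the tweezers, the dial indicator and the computer mouse where they lie.

Things in the scene. Friction and masses are not known exactly. Their poses are not given: they have to be found in the camera images.
- demagnetiser: bench demagnetiser, fixed: grey base 130 x 224 mm, 34 mm high; on its left half (+y of its frame) a round black coil pot, 90 mm across, 85 mm high, with a vertical bore in a brass bush; on its right half (-y) a grey control box, 71 mm high, with the dial on top. Origin: centre of its underside; x points to its back, y to its left, z up. Its yaw varies by up to 0.2 rad.
- coil_mouth (a point): centre of the bore's mouth, 85 mm above the table. The bore is 27 mm in diameter, 50 mm deep, closed at the bottom, and has a 4 mm wide 45 degree lead-in at the mouth (35 mm across at the top).
- coil_floor (a point): centre of the bore's floor, 35 mm above the table.
- dial (a joint): dial angle, rad: 0 at rest, growing clockwise seen from above. A sprung roller on its scalloped wheel clicks at 0.39 (one dot), 0.79 (two dots) and 1.18 (three dots); stop at 1.23. Let go, it springs back to 0 from every step: 0.07 N m at rest, 0.17 N m at the third step, up to 0.22 N m over the crests.
- dial_grip (a point): on the dial's vertical axis, 107 mm above the table, where to pinch the black bar knob: bar 52 mm long, 14 mm wide, 86 to 116 mm above the table, on a disc of 46 mm diameter. Turns with the dial: x along the bar to its pointer end, y across it, z up. At rest x is 0.59 rad left of the demagnetiser's x axis, at the third step 0.59 rad right of it.
- bench_mat: black rubber mat, 115 x 200 mm, 3 mm thick, fixed to the table; origin: centre of its underside.
- finished_pin: finished steel pin, 24 mm in diameter, 85 mm long, 2 mm chamfers at both ends, 0.3 kg, standing on the mat. Origin: centre of its underside, z up along its axis. In the bore its top stands 35 mm above the mouth, so take it at least 71 mm above its underside to keep the fingertips off the coil.
- blank_1: rough steel blank, 30 mm in diameter, 85 mm long, 0.42 kg, too thick for the bore, standing on the mat; origin: centre of its underside.
- blank_2: rough steel blank like the other, 30 mm in diameter, 85 mm long, standing on the mat; origin: centre of its underside. The three pins stand about 90 mm apart, in any order.
- tweezers: steel tweezers, 122 mm long, 9 mm high, lying on the table between the mat and the demagnetiser.
- dial_indicator: dial indicator with a 56 mm bezel, 102 mm long, lying to the left of the work.
- mouse: black computer mouse, 108 x 60 mm, lying to the right of the work.

How it is judged:
By the outcome, as a careful person would: the job done as asked, in the order asked, and still so for the second after the job is handed in, while the arm keeps its last pose, push and grip.
It also fails if it takes over 58 s, if anything falls off the work surface, if the arm or the gripper's body presses on something with over 40 N, if the wrist force passes 120 N, or if a joint passes its speed limit or range.

## Working session

There is one attempt and no reset: what is moved stays moved. The work goes in short steps, Python scripts to look and compute and a tool call to move; the robot and the scene stay as the last step left them, time stands still between calls to the robot, and variables do not carry over. Pictures are saved under pics/ and viewed, at most 12 in all, crops included, and the job is handed in when it is done.

Besides the shell and the picture viewer there is one more tool, called after "Request:" by a JSON object that holds its "name" and its "arguments". servo_tool: Moves the arm, as the interface text tells. Its arguments: {"type":"object","properties":{"moves":{"type":"array","items":{"type":"array","items":{"type":"number"}}},"claw":{"type":"number"},"force":{"type":"number"}},"required":["moves"]}

```bash
mkdir -p pics; ls
python3 - <<'E'
from workcell import *
import cv2,numpy as np
o=get_obs(); print({k:np.round(v,3) for k,v in o.items()})
ims=[]
for n in ["top","scene"]:
    im=camera(n); cv2.imwrite(f"pics/{n}0.png",im[...,::-1]); ims.append(im[...,::-1])
    c=get_calibration(n); R,_=cv2.Rodrigues(np.array(c['rvec'])); print(n,c,'pos',-R.T@np.array(c['tvec']))
print(get_calibration("wrist"))
cv2.imwrite("pics/w0.png",camera("wrist")[...,::-1])
E
```

```text
pics
{'time': np.float64(0.0), 'q': array([73.795,  5.01 , 10.035, 95.101, -0.   , 89.999]), 'qd': array([-0.003, -0.02 , -0.074, -0.007,  0.068, -0.034]), 'joint_efforts': array([ 0.0000e+00, -5.2039e+01,  4.6480e+01,  1.6000e-02,  0.0000e+00,
       -0.0000e+00]), 'ee_pos': array([0.153, 0.528, 0.231]), 'tcp_rot': array([-179.925,    0.   ,  163.796]), 'wrist_force': array([ 0.181, -0.201, -0.193]), 'torque': array([ 0.031,  0.047, -0.028]), 'grasp_force': np.float64(0.0), 'opening': np.float64(0.085)}
top {'fx': 350.9267215108666, 'fy': 350.9267215108666, 'cx': 256.04588145445365, 'cy': 188.35845490232737, 'rvec': array([ 2.12100128, -2.16121021,  0.18365324]), 'tvec': array([0.16420957, 0.51300521, 0.90019958])} pos [0.36433657 0.1646208  0.96987488]
scene {'fx': 457.31045603024353, 'fy': 457.31045603024353, 'cx': 248.12896241265815, 'cy': 196.55475219462932, 'rvec': array([ 0.62934473, -2.51383403,  1.31431458]), 'tvec': array([0.49857476, 0.14031555, 1.33122966])} pos [-0.0507907   1.12634534  0.87704282]
{'fx': 327.95861920858215, 'fy': 327.95861920858215, 'cx': 255.8681704855926, 'cy': 190.80927027202833, 'tool_from_camera': array([[-1.07175664e-03, -9.56723442e-01, -2.90996747e-01,
         7.48920504e-02],
       [ 9.99998427e-01, -6.14024983e-04, -1.66428961e-03,
         4.71885939e-04],
       [ 1.41358561e-03, -2.90998073e-01,  9.56722595e-01,
        -1.42654114e-01],
       [ 0.00000000e+00,  0.00000000e+00,  0.00000000e+00,
         1.00000000e+00]])}
```

View pics/top0.png

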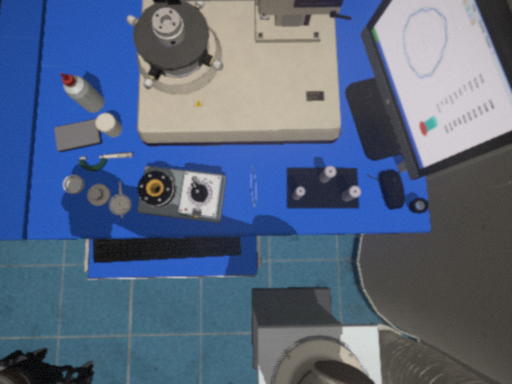

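View pics/scene0.png

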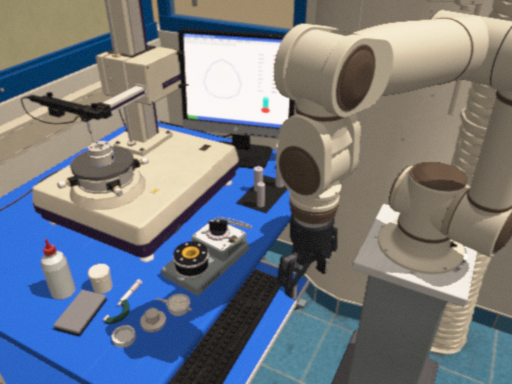

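The top view shows the demagnetiser at about (180,195), with the coil at (155,187) and the dial at (200,192). The pins are at (300,190), (328,173) and (353,192), the tweezers at (253,185), and the cream machine is behind. I'll take rough positions from the top view next.

```bash
cat > h.py <<'E'
from workcell import *
import cv2,numpy as np
from scipy.spatial.transform import Rotation as Ro
def cam(n,o=None):
    c=get_calibration(n); K=np.array([[c['fx'],0,c['cx']],[0,c['fy'],c['cy']],[0,0,1]])
    if n=='wrist':
        T=np.eye(4); T[:3,:3]=Ro.from_euler('xyz',o['tcp_rot'],degrees=True).as_matrix(); T[:3,3]=o['ee_pos']
        T=T@np.array(c['tool_from_camera']); return K,T[:3,:3],T[:3,3]
    R,_=cv2.Rodrigues(np.array(c['rvec'])); return K,R.T,-R.T@np.array(c['tvec'])
def ray(C,u,v):
    K,R,p=C; d=R@np.linalg.inv(K)@np.array([u,v,1.]); return p,d/np.linalg.norm(d)
def onz(C,u,v,z):
    p,d=ray(C,u,v); return p+d*(z-p[2])/d[2]
def tri(rs):
    A=np.zeros((3,3));b=np.zeros(3)
    for p,d in rs: M=np.eye(3)-np.outer(d,d);A+=M;b+=M@p
    x=np.linalg.solve(A,b); return x,max(np.linalg.norm((np.eye(3)-np.outer(d,d))@(x-p)) for p,d in rs)
def proj(C,X):
    K,R,p=C; y=K@(R.T@(np.array(X)-p)); return y[:2]/y[2]
E
python3 - <<'E'
from h import *
C=cam('top')
for n,u,v,z in [('coil',155,187,.085),('dial',200,192,.11),('p1',299,191,.088),('p2',328,172,.088),('p3',354,192,.088),('matTL',288,167,0),('matBR',358,208,0),('mouse',392,190,.02),('base BL',139,213,.034),('base BR',221,220,.034)]: print(n,onz(C,u,v,z).round(3))
im=cv2.imread('pics/top0.png')[150:230,130:410]; cv2.imwrite('pics/topc.png',cv2.resize(im[:, :],(784,224),interpolation=cv2.INTER_CUBIC))
E
```

```text
coil [0.517 0.413 0.085]
dial [0.498 0.294 0.11 ]
p1 [0.5   0.046 0.088]
p2 [ 0.548 -0.031  0.088]
p3 [ 0.494 -0.094  0.088]
matTL [0.582 0.062 0.   ]
matBR [ 0.462 -0.128 -0.   ]
mouse [ 0.508 -0.219  0.02 ]
base BL [0.456 0.468 0.034]
base BR [0.434 0.249 0.034]
```

View pics/topc.png

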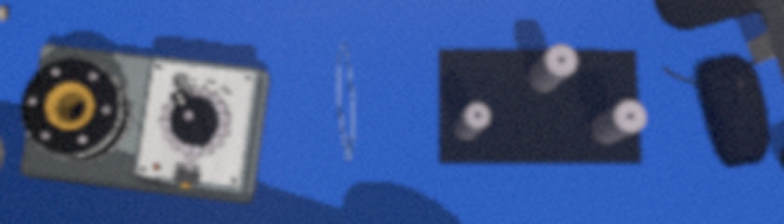

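The leftmost pin, at (299,191), looks thinnest; the wrist camera will confirm that. I'll go look at the demagnetiser from two wrist positions.

Request:
{"name": "servo_tool", "arguments": {"moves": [[3, -1.7, 1, -0.1], [6, -3.4, 2, -0.2], [9, -5.1, 3, -0.3], [12, -6.8, 3, -0.4], [15, -8.5, 3, -0.5], [18, -10.2, 3, -0.6], [21, -12, 3, -0.7], [24, -13.5, 3, -0.7], [27, -15, 3, -0.7], [30, -17, 3, -0.7], [30, -17, 3, -0.7], [30, -17, 3, -0.7], [30, -17, 3, -0.7]]}}

```text
time: 1.23
ee_pos: [0.4533, 0.3581, 0.261]
tcp_rot: [-180.0, -0.0, 123.7]
wrist_force: [-0.8, 0.1, -0.8]
opening: 0.0856
grasp_force: 0.0
```

```bash
cat > snap.py <<'E'
from h import *
import sys,pickle
o=get_obs(); im=camera('wrist')[...,::-1].copy()
pickle.dump((o,im),open(f'pics/{sys.argv[1]}.pkl','wb')); cv2.imwrite(f'pics/{sys.argv[1]}.png',im)
print(o['time'],o['ee_pos'].round(4),o['tcp_rot'].round(2))
E
python3 snap.py d1
```

```text
1.2333 [0.4533 0.3581 0.261 ] [-1.7996e+02 -1.0000e-02  1.2365e+02]
```

Request:
{"name": "servo_tool", "arguments": {"moves": [[2, -3, 0, 0], [4, -6, 0, 0], [4, -9, 0, 0], [4, -10, 0, 0], [4, -10, 0, 0], [4, -10, 0, 0]]}}

```text
time: 1.78
ee_pos: [0.4929, 0.2589, 0.2618]
tcp_rot: [179.9, -0.0, 123.7]
wrist_force: [-0.5, 0.3, -0.5]
opening: 0.0855
grasp_force: 0.0
```

```bash
python3 snap.py d2; python3 -c "
import cv2,numpy as np
a=cv2.imread('pics/d1.png');b=cv2.imread('pics/d2.png');cv2.imwrite('pics/d12.png',cv2.resize(np.hstack([a,b]),(800,300)))"
```

```text
1.7833 [0.4929 0.2589 0.2618] [ 1.7994e+02 -1.0000e-02  1.2371e+02]
```

View pics/d12.png

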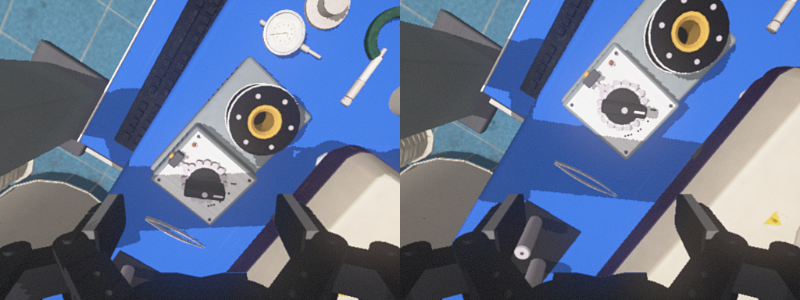

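Both wrist views show the coil and brass bush (full-size pixels: about (335,158) in d1, (370,40) in d2), the dial with its white plate, and the tweezers. Next I'll segment brass and white plate, and triangulate.

```bash
cat > m1.py <<'E'
from h import *
import pickle
br=[];pl=[];sc=[]
for n in ['d1','d2']:
    o,im=pickle.load(open(f'pics/{n}.pkl','rb')); C=cam('wrist',o)
    h=cv2.cvtColor(im,cv2.COLOR_BGR2HSV)
    m=cv2.inRange(h,(12,110,60),(35,255,255))
    k,l,s,c=cv2.connectedComponentsWithStats(m); i=1+np.argmax(s[1:,4]); 
    cn=max(cv2.findContours((l==i).astype('u1')*255,0,1)[0],key=cv2.contourArea)
    e=cv2.fitEllipse(cv2.convexHull(cn)); print(n,'brass',np.round(e[0],1),np.round(e[1],1),s[i])
    br.append(ray(C,*e[0])); print('  at .085',onz(C,*e[0],.085).round(4))
    pix=[ (C[0][0,0])*np.array(e[1])/ ((C[2]-onz(C,*e[0],.085))@C[1][:,2]*-1)]; print('  px35mm',0.035*pix[0]/np.array(e[1]))
    # white plate
    X0=onz(C,*e[0],.085)
    w=cv2.inRange(h,(0,0,120),(180,60,255)); uv=proj(C,[.5,.29,.071]); 
    mask=np.zeros_like(w); cv2.circle(mask,tuple(int(t) for t in uv),95,255,-1)
    w=cv2.bitwise_and(w,mask); w=cv2.morphologyEx(w,cv2.MORPH_CLOSE,np.ones((3,3)))
    k,l,s,c=cv2.connectedComponentsWithStats(w); i=1+np.argmax(s[1:,4])
    cn=max(cv2.findContours((l==i).astype('u1')*255,0,1)[0],key=cv2.contourArea)
    r=cv2.minAreaRect(cn); bx=cv2.boxPoints(r); P=[onz(C,*b,.071)[:2] for b in bx]
    print('  plate',np.round(r[0],1),np.round(r[1],1),s[i][4], 'sides',[ (np.linalg.norm(P[j]-P[j-1]).round(4), (np.degrees(np.arctan2(*(P[j]-P[j-1])[::-1]))%90).round(2)) for j in range(4)],'ctr',np.mean(P,0).round(4))
    pl.append(ray(C,*r[0]))
    a=proj(C,[.5,.3,.09]).astype(int); y0,x0=max(a[1]-55,0),max(a[0]-65,0)
    crop=im[y0:y0+110,x0:x0+130]; cv2.drawContours
    sc.append(cv2.resize(crop,(390,330),interpolation=cv2.INTER_CUBIC)); print('  crop',x0,y0)
print('brass',tri(br)); print('plate',tri(pl))
cv2.imwrite('pics/dc.png',np.hstack(sc))
E
python3 m1.py
```

```text
d1 brass [338.4 155.6] [42.4 45.4] [ 317  134   44   44 1322]
  at .085 [0.5126 0.4143 0.085 ]
  px35mm [35.60056176 35.60056176]
  plate [268.  212.4] [114.3 123.7] 9870 sides [(np.float64(0.1346), np.float64(78.12)), (np.float64(0.1335), np.float64(81.92)), (np.float64(0.1225), np.float64(82.54)), (np.float64(0.1443), np.float64(86.6))] ctr [0.4938 0.3191]
  crop 197 184
d2 brass [371.  40.] [47.8 54.5] [ 347   14   49   53 1853]
  at .085 [0.5126 0.4142 0.085 ]
  px35mm [39.19499571 39.19499571]
  plate [290.3 119.9] [120.9 130.6] 12537 sides [(np.float64(0.1271), np.float64(82.17)), (np.float64(0.123), np.float64(81.21)), (np.float64(0.1166), np.float64(86.27)), (np.float64(0.1317), np.float64(85.97))] ctr [0.4968 0.3142]
  crop 221 84
brass (array([0.51272769, 0.41433288, 0.08457661]), np.float64(1.4570941965728655e-05))
plate (array([0.49725019, 0.31666235, 0.05035414]), np.float64(0.0005166168701523029))
```

View pics/dc.png

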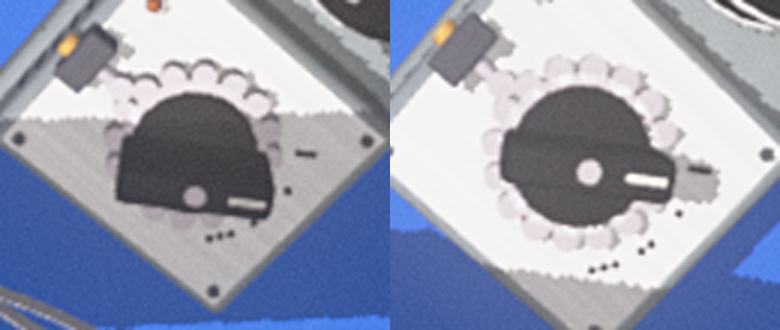

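The crops show the knob cap dot at d1 (262,249) and d2 (288,142), the pointer line to its right, and the plate's corner screws. I'll triangulate these.

Run:
```python
from h import *
import pickle
D={n:pickle.load(open(f'pics/{n}.pkl','rb')) for n in('d1','d2')}
C={n:cam('wrist',D[n][0]) for n in D}
off={'d1':(0,197,184),'d2':(390,221,84)}
def px(n,c): a=off[n]; return ((c[0]-a[0]+.5)/3+a[1]-.5,(c[1]+.5)/3+a[2]-.5)
pts={'cap':((196,196),(590,173)),'ptr':((247,203),(647,181)),'scrR':((367,142),(767,154)),'scrB':((213,291),(593,325)) }
X={}
for k,(a,b) in pts.items():
    A,B=px('d1',a),px('d2',b); x,e=tri([ray(C['d1'],*A),ray(C['d2'],*B)]); X[k]=x; print(k,x.round(4),round(e,5))
f=lambda v:np.degrees(np.arctan2(v[1],v[0]))
print('bar',f(X['ptr']-X['cap']))
for n,i in(('d1',0),('d2',1)):
    P=[onz(C[n],*px(n,pts[k][i]),z) for k,z in(('scrR',.071),('scrB',.071),('cap',.116),('ptr',.116))]
    print(n,'edge',f(P[0]-P[1]),np.linalg.norm(P[0]-P[1]),'bar',f(P[3]-P[2]),'cap',P[2])
l=onz(C['d1'],*px('d1',(18,138)),.071);b=onz(C['d1'],*px('d1',(213,291)),.071);print('edge2',f(b-l),np.linalg.norm(b-l))
m=np.array([.5127,.4143]);print('coil->dial',f(np.r_[m,0]-np.r_[X['cap'][:2],0]),np.linalg.norm(m-X['cap'][:2]))
```

```text
cap [0.4977 0.301  0.1152] 5e-05
ptr [0.5128 0.3084 0.1158] 0.00016
scrR [0.5502 0.3361 0.0727] 8e-05
scrB [0.5356 0.2562 0.0782] 0.00057
bar 26.011375984047966
d1 edge 81.7845979052343 0.08381025140442284 bar 25.031784045300924 cap [0.49743738 0.30134223 0.116     ]
d2 edge 80.3221590569074 0.08287066822565918 bar 25.69492500851946 cap [0.49763563 0.30110111 0.116     ]
edge2 -7.935478018959037 0.09645352397028739
coil->dial 82.46562133432347 0.11425752431992278
```

Request:
{"name": "servo_tool", "arguments": {"moves": [[-1, -3, 0, 0], [-2, -6, 0, 0], [-3, -9, 0, 0], [-4, -12, 0, 0], [-4, -15, 0, 0], [-4, -18, 0, 0], [-4, -18, 0, 0], [-4, -18, 0, 0], [-4, -18, 0, 0]]}}

```text
time: 2.58
ee_pos: [0.4536, 0.0793, 0.2613]
tcp_rot: [180.0, -0.0, 123.7]
wrist_force: [0.1, 0.0, -0.8]
opening: 0.0852
grasp_force: 0.0
```

```bash
python3 snap.py p1
```

```text
2.5833 [0.4536 0.0793 0.2613] [ 1.7998e+02 -2.0000e-02  1.2374e+02]
```

Request:
{"name": "servo_tool", "arguments": {"moves": [[-2, 2, 0, 0], [-4, 4, 0, 0], [-6, 6, 0, 0], [-6, 6, 0, 0], [-6, 6, 0, 0]]}}

```text
time: 3.05
ee_pos: [0.3928, 0.1401, 0.2615]
tcp_rot: [180.0, 0.0, 123.9]
wrist_force: [0.5, -0.6, 0.1]
opening: 0.0851
grasp_force: 0.0
```

```bash
python3 snap.py p2; python3 -c "
import cv2,numpy as np
a=cv2.imread('pics/p1.png');b=cv2.imread('pics/p2.png');cv2.imwrite('pics/p12.png',cv2.resize(np.hstack([a,b]),(800,300)))"
```

```text
3.05 [0.3928 0.1401 0.2615] [179.97   0.   123.94]
```

View pics/p12.png

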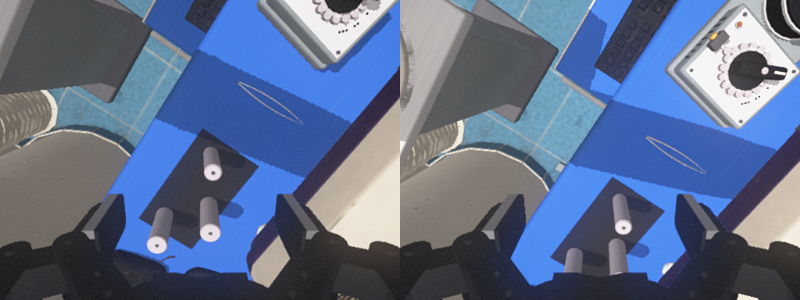

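p1 shows all three pin tops (full-size pixels: about (271,220), (201,312) and (269,297)). In p2 the near pin's top is at about (287,292). Now I'll fit the bright tops.

Run:
```python
from h import *
import pickle
rs=[]
for n,seeds in(('p1',[(271,220),(201,312),(269,297)]),('p2',[(287,292)])):
    o,im=pickle.load(open(f'pics/{n}.pkl','rb')); C=cam('wrist',o)
    g=im.min(2); 
    for s in seeds:
        x0,y0=s[0]-18,s[1]-18; w=g[y0:y0+37,x0:x0+37]
        t,_=cv2.threshold(w,0,255,cv2.THRESH_OTSU)
        for th in (150,175,200):
            b=(w>th).astype('u1'); b=cv2.morphologyEx(b,cv2.MORPH_CLOSE,np.ones((5,5)))
            k,l,st,ce=cv2.connectedComponentsWithStats(b)
            if k<2: continue
            i=1+np.argmax(st[1:,4])
            cn=max(cv2.findContours((l==i).astype('u1'),0,1)[0],key=cv2.contourArea)
            if len(cn)<5: continue
            e=cv2.fitEllipse(cv2.convexHull(cn)); c=(e[0][0]+x0,e[0][1]+y0)
            X=onz(C,*c,.088); d=C[1][:,2]@(X-C[2])
            print(n,s,t,th,np.round(c,1),'size mm',np.round(np.array(e[1])*d/C[0][0,0]*1000,1),X.round(4))
            if s in((271,220),(287,292)) and th==175: rs.append(ray(C,*c))
print(tri(rs))
```

```text
p1 (271, 220) 141.0 150 [271.9 220. ] size mm [21.5 23. ] [0.4964 0.0442 0.088 ]
p1 (271, 220) 141.0 175 [271.6 220.2] size mm [20.6 22.1] [0.4962 0.0438 0.088 ]
p1 (271, 220) 141.0 200 [271.6 220.5] size mm [19.2 21. ] [0.4964 0.0435 0.088 ]
p1 (201, 312) 150.0 150 [200.3 313.1] size mm [25.3 29.1] [ 0.4931 -0.0948  0.088 ]
p1 (201, 312) 150.0 175 [200.1 313.4] size mm [23.7 28.4] [ 0.4931 -0.0953  0.088 ]
p1 (201, 312) 150.0 200 [200.1 313.5] size mm [22.6 27.8] [ 0.4932 -0.0953  0.088 ]
p1 (269, 297) 151.0 150 [268.7 297.7] size mm [25.8 29.3] [ 0.5463 -0.0348  0.088 ]
p1 (269, 297) 151.0 175 [268.5 298. ] size mm [24.5 28.5] [ 0.5463 -0.0352  0.088 ]
p1 (269, 297) 151.0 200 [268.5 298.1] size mm [23.3 27.4] [ 0.5464 -0.0353  0.088 ]
p2 (287, 292) 151.0 150 [283.1 286.7] size mm [22.6 32.4] [0.4912 0.0467 0.088 ]
p2 (287, 292) 151.0 175 [285.4 290.2] size mm [20.3 22.1] [0.496  0.0444 0.088 ]
p2 (287, 292) 151.0 200 [285.1 290.5] size mm [18.7 22. ] [0.4959 0.0439 0.088 ]
(array([0.49688037, 0.04323579, 0.0858462 ]), np.float64(0.00012953100691680332))
```

The thin pin is the near-left one, at (0.4963, 0.0440), with its top measured at 0.086 against 0.088 expected. It measures about 22 mm where the blanks measure about 29. I'll hover over it.

Request:
{"name": "servo_tool", "arguments": {"moves": [[2.5, -2.3, -2, 0], [5, -4.6, -4, 0], [7.5, -7, -6, 0], [10.3, -9.4, -8, 0], [10.3, -9.4, -10, 0], [10.3, -9.4, -10, 0], [10.3, -9.4, -10, 0], [10.3, -9.4, -10, 0], [10.3, -9.4, -10, 0]]}}

```text
time: 3.85
ee_pos: [0.4968, 0.0448, 0.1631]
tcp_rot: [179.9, 0.1, 123.7]
wrist_force: [-0.1, 0.0, 0.9]
opening: 0.0853
grasp_force: 0.0
```

Request:
{"name": "servo_tool", "arguments": {"moves": [[0, 0, -2.5, 0], [0, 0, -5, 0], [0, 0, -7.5, 0], [0, 0, -9.5, 0], [0, 0, -10.4, 0], [0, 0, -10.4, 0], [0, 0, -10.4, 0], [0, 0, -10.4, 0]]}}

```text
time: 4.52
ee_pos: [0.4974, 0.0445, 0.0593]
tcp_rot: [179.9, 0.1, 123.7]
wrist_force: [0.3, 0.3, 0.3]
opening: 0.0853
grasp_force: 0.0
```

Request:
{"name": "servo_tool", "arguments": {"moves": [[0, 0, 0, 0], [0, 0, 0, 0], [0, 0, 0, 0], [0, 0, 0, 0], [0, 0, 0, 0], [0, 0, 0, 0], [0, 0, 0, 0], [0, 0, 0, 0], [0, 0, 0, 0], [0, 0, 0, 0]], "claw": 1, "force": 50}}

```text
time: 5.35
ee_pos: [0.4967, 0.0442, 0.0576]
tcp_rot: [180.0, 0.0, 123.7]
wrist_force: [-0.1, 1.1, 4.8]
opening: 0.0228
grasp_force: 49.2
```

Opening of 23 mm confirms the finished pin. Next: lift, carry.

Request:
{"name": "servo_tool", "arguments": {"moves": [[0, 0, 1, 0], [0, 0, 3, 0], [0, 0, 6, 0], [0, 0, 9, 0], [0, 0, 12, 0], [0, 0, 15, 0], [0, 3, 15, 0], [0.4, 6, 15, 0], [0.8, 10, 15, 0], [1.2, 14, 15, 0], [1.7, 18, 15, 0], [1.7, 22, 15, 0], [1.7, 26, 15, 0], [1.7, 30, 15, 0], [1.7, 33, 15, 0], [1.7, 35, 15, 0], [1.7, 37, 15, 0], [1.7, 37, 15, 0], [1.7, 37, 15, 0], [1.7, 37, 15, 0]]}}

```text
time: 7.02
ee_pos: [0.5133, 0.4135, 0.2068]
tcp_rot: [-179.9, 0.0, 123.7]
wrist_force: [0.1, 0.6, -2.2]
opening: 0.0228
grasp_force: 50.0
```

Request:
{"name": "servo_tool", "arguments": {"moves": [[0, 0, -1.5, 0], [0, 0, -3, 0], [0, 0, -4.5, 0], [0, 0, -5.5, 0], [0, 0, -5.5, 0], [0, 0, -5.5, 0]]}}

```text
time: 7.52
ee_pos: [0.5134, 0.4133, 0.1524]
tcp_rot: [-180.0, 0.0, 123.6]
wrist_force: [0.2, 0.9, -3.0]
opening: 0.0227
grasp_force: 49.8
```

```bash
python3 snap.py c1
```

```text
7.5167 [0.5134 0.4133 0.1524] [-1.7995e+02  1.0000e-02  1.2365e+02]
```

View pics/c1.png

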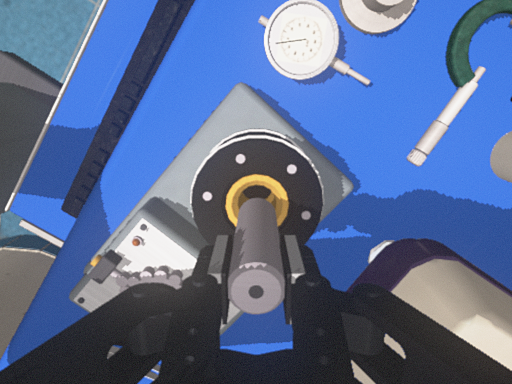

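The pin hangs straight above the brass bush (ring centre at about (258,200), pin top centre at (256,291)). I'll check both points numerically.

Run:
```python
from h import *
import pickle
o,im=pickle.load(open('pics/c1.pkl','rb')); C=cam('wrist',o)
g=im.min(2)
for th in(120,140):
    b=np.zeros_like(g); b[262:320,225:290]=(g>th)[262:320,225:290]
    b=cv2.morphologyEx(b,cv2.MORPH_CLOSE,np.ones((13,13)))
    k,l,st,ce=cv2.connectedComponentsWithStats(b); i=1+np.argmax(st[1:,4])
    cn=max(cv2.findContours((l==i).astype('u1'),0,1)[0],key=cv2.contourArea); e=cv2.fitEllipse(cv2.convexHull(cn))
    print('top',e, onz(C,*e[0],o['ee_pos'][2]+.031).round(4))
print('screw',onz(C,256,291.5,o['ee_pos'][2]+.031).round(4))
h=cv2.cvtColor(im,cv2.COLOR_BGR2HSV); m=cv2.inRange(h,(12,110,60),(35,255,255)); m[:,:200]=0;m[:150]=0;m[260:]=0;m[:,310:]=0
p=cv2.findNonZero(m)[:,0]; x,y,w,hh=cv2.boundingRect(cv2.findNonZero(m)); print(x,y,w,hh)
cn=max(cv2.findContours(m,0,1)[0],key=cv2.contourArea)
up=np.array([q for q in cv2.convexHull(cn)[:,0] if q[1]<215]); e=cv2.fitEllipse(up) if len(up)>=5 else None
print('ring',e, onz(C,*e[0],.085).round(4) if e else '', 'bbox ctr x',x+w/2-.5)
print('proj mouth',proj(C,[.5127,.4143,.085]),'pinaxis at mouth for tcp',proj(C,[*o['ee_pos'][:2],.085]))
```

```text
top ((250.7120361328125, 291.8151550292969), (54.295066833496094, 70.13011932373047), 53.46426773071289) [0.5118 0.4116 0.1834]
top ((251.815185546875, 291.80120849609375), (50.56344985961914, 67.68714141845703), 34.300010681152344) [0.5122 0.4119 0.1834]
screw [0.5135 0.4129 0.1834]
225 174 64 53
ring ((256.6298828125, 203.57589721679688), (60.134666442871094, 63.71636199951172), 87.51669311523438) [0.5124 0.4149 0.085 ] bbox ctr x 256.5
proj mouth [256.46221233 204.515985  ] pinaxis at mouth for tcp [256.51089776 206.21146907]
```

Request:
{"name": "servo_tool", "arguments": {"moves": [[-0.1, 0.1, -0.5, 0], [-0.1, 0.1, -1, 0], [-0.1, 0.1, -1.4, 0], [-0.1, 0.1, -1.8, 0], [-0.1, 0.1, -2.2, 0], [-0.1, 0.1, -2.6, 0], [-0.1, 0.1, -2.6, 0]]}}

```text
time: 8.15
ee_pos: [0.5122, 0.4149, 0.1251]
tcp_rot: [-179.9, 0.0, 123.7]
wrist_force: [0.3, 0.2, -4.0]
opening: 0.0229
grasp_force: 50.0
```

Bottom of the pin is about 14 mm into the mouth and no lateral force shows. Continue.

Request:
{"name": "servo_tool", "arguments": {"moves": [[0, 0, -0.5, 0], [0, 0, -1, 0], [0, 0, -1.5, 0], [0, 0, -2, 0], [0, 0, -2.5, 0], [0, 0, -3, 0], [0, 0, -3.3, 0], [0, 0, -3.4, 0], [0, 0, -3.5, 0], [0, 0, -3.5, 0]]}}

```text
time: 8.98
ee_pos: [0.5125, 0.4152, 0.0913]
tcp_rot: [180.0, -0.0, 123.7]
wrist_force: [0.2, 0.5, -2.7]
opening: 0.0226
grasp_force: 50.0
```

Request:
{"name": "servo_tool", "arguments": {"moves": [[0, 0, -0.1, 0], [0, 0, -0.2, 0], [0, 0, -0.3, 0], [0, 0, -0.3, 0]]}}

```text
time: 9.32
ee_pos: [0.5127, 0.4154, 0.0897]
tcp_rot: [179.9, -0.0, 123.7]
wrist_force: [-1.1, -1.3, 4.4]
opening: 0.0224
grasp_force: 50.7
```

It's on the floor. Release, rise and look.

Request:
{"name": "servo_tool", "arguments": {"moves": [[0, 0, 0, 0], [0, 0, 0, 0], [0, 0, 0, 0], [0, 0, 0, 0], [0, 0, 0, 0], [0, 0, 0, 0]], "claw": 0.3}}

```text
time: 9.82
ee_pos: [0.5125, 0.4151, 0.0882]
tcp_rot: [-180.0, 0.0, 123.7]
wrist_force: [0.6, 1.0, -0.7]
opening: 0.0594
grasp_force: 0.0
```

Request:
{"name": "servo_tool", "arguments": {"moves": [[0, 0, 1, 0], [0, 0, 3, 0], [0, 0, 6, 0], [0, 0, 9, 0], [0, 0, 12, 0], [0, -2, 13, 0], [0, -5, 13, 0], [0, -8, 13, 0], [-1.5, -11.3, 13, 0], [-1.5, -11.3, 13, 0], [-1.5, -11.3, 13, 0], [-1.5, -11.3, 13, 0]]}}

```text
time: 10.82
ee_pos: [0.4978, 0.3024, 0.2193]
tcp_rot: [179.9, -0.0, 123.7]
wrist_force: [0.4, 0.1, 0.5]
opening: 0.0601
grasp_force: 0.0
```

```bash
python3 snap.py e1
```

```text
10.8167 [0.4978 0.3024 0.2193] [ 1.7990e+02 -1.0000e-02  1.2367e+02]
```

View pics/e1.png

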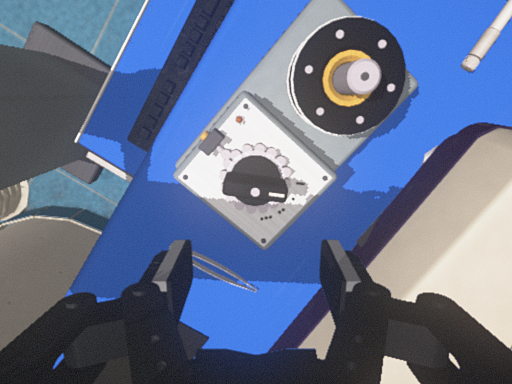

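The pin stands in the bore (top centre at about (365,75)) and the knob cap is at (255,192). I'll turn the tool to straddle the bar at about 25.6° and check the pin position numerically.

Request:
{"name": "servo_tool", "arguments": {"moves": [[0, 0, 0, -0.12], [0, 0, 0, -0.24], [0, -0.1, 0, -0.36], [0, -0.1, 0, -0.48], [0, -0.1, 0, -0.6], [0, -0.1, 0, -0.72], [0, -0.1, 0, -0.84], [0, -0.1, 0, -0.96], [0, -0.1, 0, -1.08], [0, -0.1, 0, -1.2], [0, -0.1, 0, -1.32], [0, -0.1, 0, -1.44], [0, -0.1, 0, -1.56], [0, -0.1, 0, -1.68], [0, -0.1, 0, -1.71], [0, -0.1, 0, -1.71], [0, -0.1, 0, -1.71], [0, -0.1, 0, -1.71]]}}

```text
time: 12.37
ee_pos: [0.5097, 0.2788, 0.2182]
tcp_rot: [-178.9, 0.0, 28.2]
wrist_force: [-0.4, 1.2, 0.5]
opening: 0.0594
grasp_force: 0.0
```

```bash
python3 snap.py e2
python3 - <<'E'
from h import *
import pickle
D=[pickle.load(open(f'pics/{n}.pkl','rb')) for n in('e1','e2')]
C=[cam('wrist',d[0]) for d in D]
print('e1 pin top at .12',onz(C[0],365,75.5,.12).round(4),'cap',onz(C[0],255,192,.116).round(4))
print('e2 expected pintop',proj(C[1],[.5126,.4145,.12]),'cap',proj(C[1],[.4976,.301,.116]))
E
```

```text
12.3667 [0.5097 0.2788 0.2182] [-1.7889e+02  3.0000e-02  2.8160e+01]
e1 pin top at .12 [0.5141 0.4143 0.12  ] cap [0.4979 0.3001 0.116 ]
e2 expected pintop [ 94.11937329 101.65996378] cap [226.93191007 189.91667084]
```

View pics/e2.png

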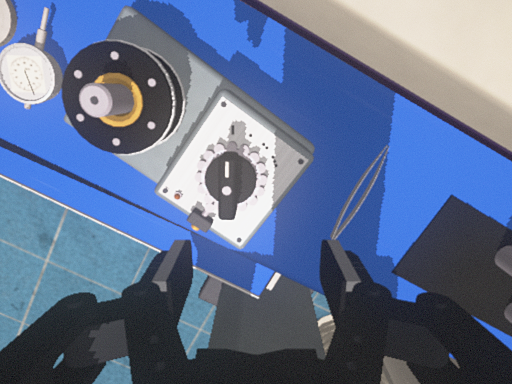

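The pin top is at (95,99) against an expected (94,102), so it is fully down. The arm is still lagging, so let it settle.

Request:
{"name": "servo_tool", "arguments": {"moves": [[0, 0, 0, 0], [0, 0, 0, 0], [0, 0, 0, 0], [0, 0, 0, 0], [0, 0, 0, 0], [0, 0, 0, 0]]}}

```text
time: 12.92
ee_pos: [0.5096, 0.2783, 0.2183]
tcp_rot: [-178.9, 0.0, 28.1]
wrist_force: [-0.9, 0.7, -0.6]
opening: 0.0598
grasp_force: 0.0
```

Run:
```python
from h import *
o=get_obs(); print(o['q'].round(2),o['qd'].round(2),o['joint_efforts'].round(1),o['torque'],o['wrist_force'])
```

```text
[ 28.09   9.02  13.07  94.07   1.12 179.94] [-0.04 -0.02  0.02 -0.12 -0.02 -0.02] [  0.1 -56.6  46.6   0.    0.1   0. ] [ 0.02778443 -0.03998525 -0.00196511] [-0.8614899   0.71888891 -0.56382551]
```

Yaw decreasing drives joint 6 to its limit, so I'll use the half-turn-equivalent grasp at yaw 205.6°.

Request:
{"name": "servo_tool", "arguments": {"moves": [[0, 0, 0, 0.12], [0, 0, 0, 0.24], [0, 0, 0, 0.36], [0, 0, 0, 0.48], [0, 0, 0, 0.6], [0, 0, 0, 0.72], [0, 0, 0, 0.84], [0, 0, 0, 0.96], [0, 0, 0, 1.08], [0, 0, 0, 1.2], [0, 0, 0, 1.32], [0, 0, 0, 1.44], [0, 0, 0, 1.56], [0, 0, 0, 1.68], [0, 0, 0, 1.8], [0, 0, 0, 1.92], [0, 0, 0, 2.04], [0, 0, 0, 2.16], [0, 0, 0, 2.28], [0, 0, 0, 2.4]]}}

```text
time: 14.58
ee_pos: [0.5097, 0.2783, 0.2183]
tcp_rot: [-178.9, 0.0, 166.0]
wrist_force: [0.2, 0.2, 0.2]
opening: 0.0599
grasp_force: 0.0
```

Request:
{"name": "servo_tool", "arguments": {"moves": [[0, 0, 0, 0.12], [0, 0, 0, 0.24], [0, 0, 0, 0.36], [0, 0, 0, 0.48], [0, 0, 0, 0.6], [0, 0, 0, 0.7], [0, 0, 0, 0.7], [0, 0, 0, 0.7], [0, 0, 0, 0.7]]}}

```text
time: 15.33
ee_pos: [0.5097, 0.2783, 0.2183]
tcp_rot: [-178.9, 0.0, -154.4]
wrist_force: [0.9, -0.1, 0.1]
opening: 0.0599
grasp_force: 0.0
```

```bash
python3 snap.py e3
python3 - <<'E'
from h import *
import pickle
o=get_obs(); print(o['q'].round(1))
d=pickle.load(open('pics/e3.pkl','rb')); C=cam('wrist',d[0])
print('cap',proj(C,[.4976,.301,.116]))
E
```

```text
15.3333 [0.5097 0.2783 0.2183] [-1.7888e+02  2.0000e-02 -1.5443e+02]
[29.2  9.  13.1 94.1 -1.1  3.6]
cap [290.8553397  189.76532844]
```

Request:
{"name": "servo_tool", "arguments": {"moves": [[-0.6, 1.2, -1, 0], [-1.2, 2.3, -2.5, 0], [-1.2, 2.3, -4.5, 0], [-1.2, 2.3, -6, 0], [-1.2, 2.3, -7, 0], [-1.2, 2.3, -7, 0], [-1.2, 2.3, -7, 0], [-1.2, 2.3, -7, 0]]}}

```text
time: 16.05
ee_pos: [0.4979, 0.3015, 0.1492]
tcp_rot: [-178.9, 0.1, -154.3]
wrist_force: [-0.3, -0.6, 0.8]
opening: 0.0598
grasp_force: 0.0
```

```bash
python3 snap.py e4
python3 - <<'E'
from h import *
import pickle
d=pickle.load(open('pics/e4.pkl','rb')); C=cam('wrist',d[0])
print('cap',proj(C,[.4976,.301,.116]))
E
```

```text
16.05 [0.4979 0.3015 0.1492] [-1.7889e+02  9.0000e-02 -1.5426e+02]
cap [255.44833391 224.74696474]
```

View pics/e4.png

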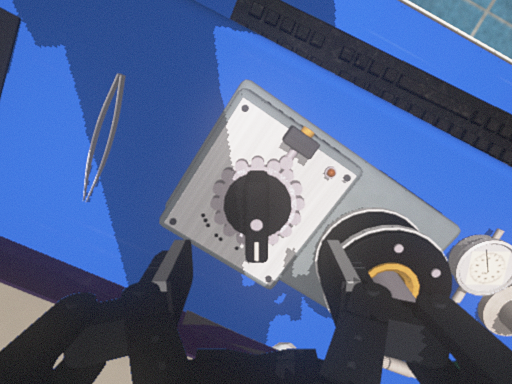

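The knob is centred between the fingers (cap at (256,225), matching the prediction), with the bar aligned. Descend and pinch.

Request:
{"name": "servo_tool", "arguments": {"moves": [[0, 0, -1.5, 0], [0, 0, -3, 0], [0, 0, -4.5, 0], [0, 0, -5.4, 0], [0, 0, -5.8, 0], [0, 0, -5.8, 0], [0, 0, -5.8, 0]]}}

```text
time: 16.68
ee_pos: [0.498, 0.3014, 0.0911]
tcp_rot: [-178.9, 0.1, -154.2]
wrist_force: [-0.2, 0.6, 0.2]
opening: 0.0597
grasp_force: 0.0
```

Request:
{"name": "servo_tool", "arguments": {"moves": [[0, 0, 0, 0], [0, 0, 0, 0], [0, 0, 0, 0], [0, 0, 0, 0], [0, 0, 0, 0], [0, 0, 0, 0], [0, 0, 0, 0], [0, 0, 0, 0], [0, 0, 0, 0], [0, 0, 0, 0]], "claw": 1, "force": 80}}

```text
time: 17.52
ee_pos: [0.4981, 0.301, 0.0911]
tcp_rot: [-178.9, 0.1, -154.3]
wrist_force: [0.2, -4.8, 6.7]
opening: 0.0126
grasp_force: 79.1
```

Knob pinched (12.6 mm). Turn clockwise.

Request:
{"name": "servo_tool", "arguments": {"moves": [[0, 0, 0, -0.08], [0, 0, 0, -0.16], [0, 0, 0, -0.24], [0, 0, 0, -0.32], [0, 0, 0, -0.4], [0, 0, 0, -0.48], [0, 0, 0, -0.56], [0, 0, 0, -0.64], [0, 0, 0, -0.72], [0, 0, 0, -0.8], [0, 0, 0, -0.88], [0, 0, 0, -0.96], [0, 0, 0, -1.04], [0, 0, 0, -1.1], [0, 0, 0, -1.15], [0, 0, 0, -1.19], [0, 0, 0, -1.19], [0, 0, 0, -1.19], [0, 0, 0, -1.19], [0, 0, 0, -1.19]]}}

```text
time: 19.18
ee_pos: [0.498, 0.3009, 0.0911]
tcp_rot: [-178.9, 0.1, 137.6]
wrist_force: [-1.1, -4.5, 6.3]
opening: 0.013
grasp_force: 79.1
```

```bash
python3 snap.py f1
python3 - <<'E'
from h import *
o=get_obs(); print(o['torque'].round(3),o['wrist_force'].round(2),o['q'].round(2))
E
```

```text
19.1833 [0.498  0.3009 0.0911] [-1.7891e+02  9.0000e-02  1.3757e+02]
[-0.733 -0.09   0.176] [ 0.48 -4.37  6.62] [31.33  9.89  0.   81.14 -0.39 73.76]
```

View pics/f1.png

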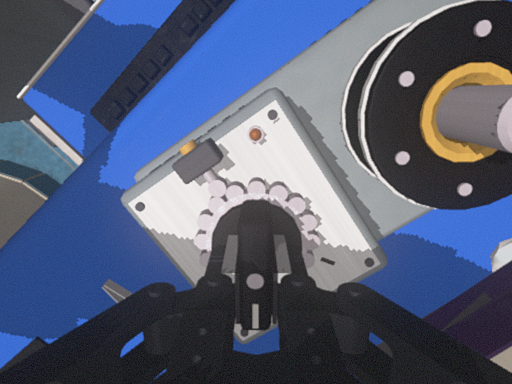

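The pointer lies straight along the tool axis (cap at (256,281), pointer at (256,316)). The tool turned 1.19 rad, and the reaction torque of 0.176 N m matches the third step's 0.17. The pin still stands in the bore, so I'll hand in.

```bash
python3 -c "
from workcell import *
print(job_done())"
```

```text
the job is handed in; nothing more can be done
None
```

The job is handed in: the finished pin stands fully down in the coil bore and is released, and the arm is holding the dial at its third step.

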